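# Put the blue calculator on charge from the bolted caddy

## Robot

A 6-joint arm with a two-finger parallel gripper is mounted at the origin on the work surface. World frame = base frame: x ahead of the robot, y to its left, z up, the work surface at z = 0. Lengths are in m, angles in rad, forces in N, time in s.
With the tool pointing down it reaches from about 0.3 to 1 m from the base axis. Payload 5.1 kg.
Tool frame: the origin (TCP) lies on the front face of the gripper's body, between the roots of the fingers; the fingertips stand 78 mm ahead of it and the grasp point (between the pads) lies 59 mm ahead of it (r.hold_point_z is the distance from the TCP to the grasp point, in m); z points along the fingers, y is the direction in which the jaws open and shut (so a half turn about z gives the same grasp; the last joint's range is limited). The gripper opens to 95 mm and grips with 3 to 60 N. Pads are 20 mm wide; open, the fingers measure 119 mm over their backs; the gripper's body (75 mm by 180 mm) begins 59 mm behind the grasp point.
Start: joints at [-1.209, 0.124, 1.65, -0, 1.367, -0.083], TCP at [0.28, -0.587, 0.292] pointing down, gripper open.
Joint ranges: [-2.61, 2.61], [-1.02, 2.33], [0.03, 2.71], [-1.35, 4.49], [0.32, 2.68], [-2.91, 2.91]. Speed limits (rad/s): [2.57, 2.57, 3.14, 3.14, 3.14, 3.14].

## Interface

Orientations are given as a unit quaternion [x, y, z, w].
In Python, from workcell import r, viewer gives the robot as it stands. The module is installed in compiled form; this text tells all that it offers.
- The arm moves only by the tool send_rows, never from a script. Its argument "deltas" is text: rows parted by semicolons, each of 5 numbers parted by spaces: the shift along the tool's x, y, z in mm, then the turn about the tool's z in rad, then the closure, from 0 (fully open) to 1 (shut). In form: x y z yaw fingers; .... A call has 1 to 20 rows; each row shifts and turns the commanded pose from where the row before left it, along the tool's axes as they then stand; what a row does not reach is not made up. A row lasts 1/8 s, in which the tool goes at most 62.5 mm and 10.7 degrees, less where a joint would pass 70% of its speed; a pose out of reach is approached as far as the arm can. A call is refused whole if a number of a shift passes 62.5 or a number of a turn 0.188, either way. A call with a gripper value outside its range is refused whole. The fingers move at their own pace and stop on an object; the grip force is fixed at half the most. Time passes only in rows, so rows that do not move let the fingers close. It gives the time, the measured TCP pose, the force and the opening at its end, in the units of the state.
- r.state(): the state, without advancing time (a new reading comes with each control period).
- viewer.read_camera(name): name is "scene" or "top"; returns the picture (480x640x3 uint8, red, green, blue); there is no depth.
- viewer.camera_info(name): a dict with "camera_matrix" (3x3 intrinsics, pixels), "view" (4x4, takes a point from world to camera coordinates). Camera axes: x right, y down, z forward; pixel columns grow to the right and rows downward; lengths in m; the calibration is good to about 2 mm. A picture is of the moment at which its call begins. camera_info takes no time and is no camera call.
- r.close_job(): hands the job in, once; it reports no verdict.
The state is a dict: "t": time; "joint_pos": joint angles; "qvel": joint speeds; "joint_torque": joint torques, N m; "tool_pos": TCP position; "orientation": TCP orientation; "force": force on the tool from outside, world axes, zero at the start; "torque": the same for the moment, N m; "width": opening from 0.0 (shut) to 1.0 (fully open).
Only numpy, scipy, OpenCV 4.12 (cv2) and the standard library are available. Lean on these libraries where they do the work, as an engineer would, in place of code of your own. Each camera call takes 0.05 s, during which the arm holds its last target.

## Task

The classroom calculators stand in a caddy under a gate bar that is held shut by a sliding bolt. Slide the red-knobbed bolt all the way back, then swing the yellow-knobbed gate wide open and leave it so, take out the blue calculator, lay it down on its back and let go of it, and then slide it endwise, face up, fully home under the clear roof of the charging dock; then let go. Leave the orange calculator in its slot and the other things on the table where they are.

Things in the scene. Friction and masses are not known exactly. Their poses are not given: they have to be found in the camera images.
- caddy: Fixed grey caddy, base 180 (its x) by 250 mm (y -135 to +115). Origin: on the table midway between its slots, z up. Slots 27 by 156 mm along x, at y = -38 and +38 mm: floors 12, walls 34 mm above the table; blue calculator in one, orange in the other. The gate bar crosses 4 mm above them at x = 0. Dark posts 76 mm high: hinge at y = +110, bolt at y -95 to -140, x -17 to +33 mm.
- bolt (a joint): Sliding bolt, the first catch (m): steel bar 70 mm long with a red knob. 0 = shut: its nose lies on the caddy's +x side of the gate's free end and blocks it. It slides to the caddy's -y by 0.040 at most (fully back); from about 0.025 the gate is free. Friction 1.5 N, no spring: stays where left.
- bolt_knob (a point): Centre of the red upright knob on the bolt: cylinder, 18 mm diameter, 40 mm high, free all round. This point is 110 mm above the table, 20 mm below its top and 20 mm above the bolt bar's top. Moves with the bolt.
- gate (a joint): Gate bar, the second latch (rad): aluminium, 16 mm wide, 12 thick, 205 from hinge to free end, underside 78 mm above the table. 0 = shut; grows to 1.4 (wide open) as the free end swings to the caddy's +x, anticlockwise from above about gate_hinge. Friction 0.06 N m, no spring: stays where left. Open it beyond 1.0 to let a calculator out.
- gate_hinge (a point): Point on the gate's upright hinge axis, 84 mm above the table, at the caddy's x = 0, y = +110 mm.
- gate_knob (a point): Centre of the yellow upright knob on the gate: cylinder, 18 mm diameter, 40 mm high. This point is 110 mm above the table, 20 mm below its top, 20 mm above the bar's top, 110 mm from the hinge axis (shut: at the caddy's x = 0, y = 0). Moves with the gate.
- calc_blue_mid (a point): Centre of the blue calculator, a slab 150 mm long (its x, screen end +x), 24 thick (y; face +y, back -y), 62 wide (z), 0.11 to 0.22 kg. Starts standing on a long edge in a slot: x along the caddy's x, z up, face to the caddy's +y, upper edge 74 mm above the table. On its back, y points up. Stood on its long edge, it falls over if tilted more than 21 degrees.
- calc_orange_mid (a point): Centre of the orange calculator, same size and shape, standing in the other slot; to be left there.
- dock: Fixed charging dock. Origin on the table, z up, x = direction in which the calculator slides in. Black tongue x -95 to +20 mm, 50 wide, 6 thick; then a pocket to x = +79 (back wall), 74 wide, 32 high over that 6 mm floor, under a clear roof (top 43 mm). White walls to y = +-45, end block to x = +115. Home, on its back, either end first: calculator's centre at x = +4, y = 0, 18 mm above the table.
- bowl: White plastic mixing bowl, 180 mm across, 85 mm high, origin under its centre; bystander.
- oil: Amber bottle, 68 mm across, 190 mm high, origin under its centre; bystander.
- jug: Clear plastic measuring jug, 118 mm across and a handle at its +x reaching 98 mm from its axis, 190 mm high, origin under its centre; bystander.
- scoop: Red measuring scoop, 155 mm long along its x (cup at +x), 21 mm high, lying on the table, origin near its middle on the table; bystander.
- timer: White and green round kitchen timer, 64 mm across, 40 mm high, origin under its centre; bystander.
- pencup: Green pen cup, 76 mm across, pens to 185 mm high, origin under its centre; bystander.
Not all that is in view belongs to the job. There is more than one size of the part that bears calc_blue_mid; the job needs the largest.

How it is judged:
On the way, in this order (a step that is already met when the one before it is completed fails the run):
1. the bolt is slid back (more than 30 of its 40 mm) (value of joint bolt above 0.03 m), for 0.2 s.
2. the gate is swung wide open (more than 1.0 rad) (value of joint gate above 1 rad), for 0.2 s.
3. the blue calculator lies at rest on its back, let go, not yet home in the dock (angle between calc_blue_mid's own y axis and vertical below 0.15 rad and height (world z) of calc_blue_mid below 0.04 m and contact force between calc_blue and the fingers below 0.5 N and linear speed of calc_blue below 0.03 m/s and not (x of calc_blue_mid in the frame of dock between -0.008 and 0.02 m and y of calc_blue_mid in the frame of dock between -0.01 and 0.01 m)), for 0.1 s.
At the end, for the whole second after the job is handed in: Blue calculator flat on the dock floor, face up and lengthwise (within 0.12, 0.15 rad), within 12 mm of the pocket's back wall, within 10 mm of its middle line, at rest, let go; bolt back over 25 mm, gate open over 0.9 rad; orange calculator still in its slot (within 20 mm) (x of calc_blue_mid in the frame of dock between -0.008 and 0.012 m and y of calc_blue_mid in the frame of dock between -0.01 and 0.01 m and z of calc_blue_mid in the frame of dock below 0.024 m and angle between calc_blue_mid's own y axis and vertical below 0.12 rad and angle between the x axis of calc_blue_mid and the x axis of dock, either way round below 0.15 rad and linear speed of calc_blue below 0.02 m/s and value of joint gate above 0.9 rad and value of joint bolt above 0.025 m and distance of calc_orange_mid from where it was at the start of the episode below 0.02 m); the robot touches nothing.
It fails at once if the orange calculator is pulled out or moved by more than 20 mm (distance of calc_orange_mid from where it was at the start of the episode above 0.02 m).
It fails at once if a bystander (bowl, jug, bottle, scoop, timer, pen cup) is moved by more than 30 mm (distance of any of bowl, jug, oil, scoop, timer, pencup from where it was at the start of the episode above 0.03 m).
It also fails if it takes over 67 s, if anything falls off the work surface, if the arm or the gripper's body presses on something with over 40 N, if the wrist force passes 120 N, or if a joint passes its speed limit or range.

## Working session

There is one attempt and no reset: what is moved stays moved. The work goes in short steps, Python scripts to look and compute and a tool call to move; the robot and the scene stay as the last step left them, time stands still between calls to the robot, and variables do not carry over. Pictures are saved under pics/ and viewed, and the job is handed in when it is done.

Besides the shell and the picture viewer there is one more tool, called after ">>>" as name(argument=value, ...) on one line, values as JSON. send_rows: Moves the arm, as the interface text tells. Its arguments: {"type":"object","properties":{"deltas":{"type":"string"}},"required":["deltas"]}

```bash
mkdir -p pics; python3 - <<'E'
from workcell import r, viewer
import cv2
for n in("scene","top"):
    im=viewer.read_camera(n); cv2.imwrite(f"pics/{n}0.png",im[:,:,::-1])
    i=viewer.camera_info(n); print(n,i["camera_matrix"],i["view"])
print(r.state(), r.hold_point_z)
E
```

```text
scene [[579.79303861   0.         319.23431763]
 [  0.         579.79303861 237.85554156]
 [  0.           0.           1.        ]] [[ 0.78744001  0.61638253  0.00328711 -0.42208532]
 [ 0.53109772 -0.67576114 -0.5111576  -0.20703259]
 [-0.31284731  0.40425172 -0.85948072  1.67228591]
 [ 0.          0.          0.          1.        ]]
top [[465.18833294   0.         326.27077117]
 [  0.         465.18833294 240.79361682]
 [  0.           0.           1.        ]] [[-4.87190047e-03 -9.99710482e-01  2.35630291e-02 -5.38340798e-03]
 [-9.86888964e-01  1.00530119e-03 -1.61397529e-01  5.40876421e-01]
 [ 1.61327114e-01 -2.40404061e-02 -9.86608140e-01  1.13587368e+00]
 [ 0.00000000e+00  0.00000000e+00  0.00000000e+00  1.00000000e+00]]
{'t': 0.1, 'joint_pos': array([-1.20860885e+00,  1.24438517e-01,  1.65150258e+00, -1.72984829e-05,
        1.36748923e+00, -8.26160351e-02]), 'qvel': array([-0.00089845, -0.00093011, -0.00228332,  0.00116295, -0.00050569,
       -0.00107535]), 'joint_torque': array([ 5.98934839e-04, -4.18877077e+01, -3.61098576e+01,  7.77478167e-02,
        4.61292802e-02, -5.27210625e-05]), 'tool_pos': array([ 0.27949349, -0.58637481,  0.29113132]), 'orientation': array([ 9.75369702e-01,  2.20574478e-01, -1.36409153e-04, -9.08693472e-04]), 'force': array([-0.63341183,  0.68079608, -0.50319217]), 'torque': array([-0.03633353,  0.001571  ,  0.02222873]), 'width': 1.0009027742760155} 0.0588
```

View pics/scene0.png

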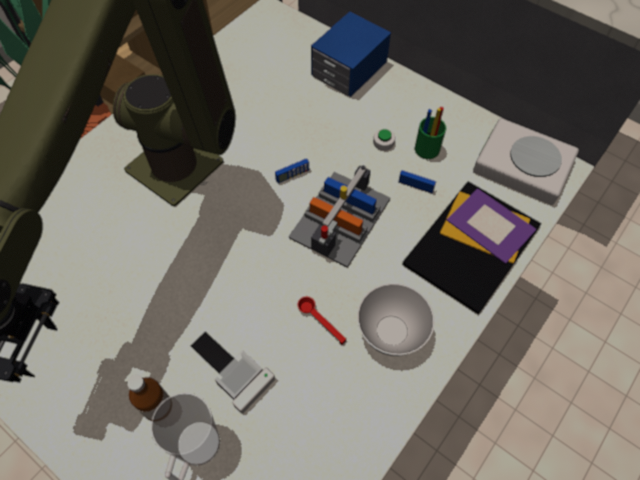

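View pics/top0.png

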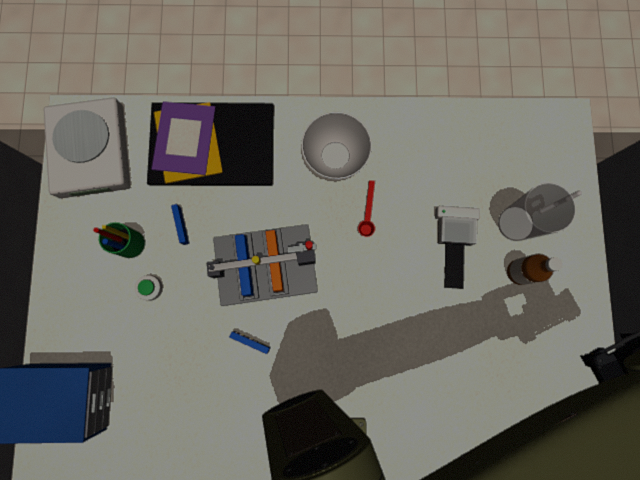

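```bash
cat > h.py <<'E'
import numpy as np, cv2
from workcell import r, viewer
def cam(n):
    i=viewer.camera_info(n); return np.array(i["camera_matrix"]),np.array(i["view"])
def ray(n,uv):
    K,V=cam(n); d=V[:3,:3].T@np.linalg.solve(K,[uv[0],uv[1],1.]); return -V[:3,:3].T@V[:3,3], d/np.linalg.norm(d)
def plane(n,uv,z):
    o,d=ray(n,uv); return o+d*(z-o[2])/d[2]
def tri(a,b):
    o1,d1=ray("scene",a);o2,d2=ray("top",b)
    A=np.stack([d1,-d2],1);s=np.linalg.lstsq(A,o2-o1,rcond=None)[0]
    p,q=o1+s[0]*d1,o2+s[1]*d2; return (p+q)/2,np.linalg.norm(p-q)
def proj(n,P):
    K,V=cam(n);c=V[:3,:3]@np.asarray(P)+V[:3,3];u=K@c;return u[:2]/u[2]
def shot(n,name):
    im=viewer.read_camera(n)[:,:,::-1].copy();cv2.imwrite(f"pics/{name}.png",im);return im
def crop(im,x0,y0,x1,y1,s,name):
    cv2.imwrite(f"pics/{name}.png",cv2.resize(im[y0:y1,x0:x1],None,fx=s,fy=s,interpolation=cv2.INTER_CUBIC))
def blobs(im,hlo,hhi,smin=120,vmin=50,amin=8):
    h=cv2.cvtColor(im,cv2.COLOR_BGR2HSV)
    m=cv2.inRange(h,(hlo,smin,vmin),(hhi,255,255))
    n,l,st,c=cv2.connectedComponentsWithStats(m)
    return [(c[i].round(1).tolist(),st[i].tolist()) for i in range(1,n) if st[i][4]>=amin]
E
python3 - <<'E'
from h import *
for n in("scene","top"):
    im=cv2.imread(f"pics/{n}0.png")
    print(n,"red",blobs(im,0,5),"\n yel",blobs(im,20,32),"\n blue",blobs(im,105,122,150),"\n or",blobs(im,6,16,150))
im=cv2.imread("pics/top0.png");crop(im,200,210,330,310,6,"topc");crop(im,420,190,500,300,5,"topd")
im=cv2.imread("pics/scene0.png");crop(im,270,150,400,270,5,"scc");crop(im,180,320,290,420,6,"scd")
E
```

```text
scene red [([324.2, 231.0], [321, 225, 7, 14, 72]), ([318.1, 316.3], [298, 297, 48, 47, 491])] 
 yel [([434.9, 122.9], [431, 109, 10, 27, 82]), ([343.0, 192.1], [340, 186, 7, 13, 72]), ([458.1, 200.8], [447, 192, 22, 24, 163]), ([523.6, 217.1], [516, 213, 15, 9, 48]), ([458.2, 235.6], [440, 221, 49, 32, 385]), ([513.1, 258.2], [509, 253, 9, 10, 34])] 
 blue [([351.2, 39.8], [312, 12, 79, 57, 2325]), ([290.5, 167.5], [276, 160, 32, 17, 138]), ([417.0, 178.5], [401, 171, 34, 16, 186]), ([332.8, 184.1], [325, 178, 18, 15, 133]), ([362.7, 197.8], [350, 190, 26, 17, 223])] 
 or [([96.3, 116.7], [81, 103, 30, 33, 381]), ([437.8, 121.5], [434, 108, 8, 27, 31]), ([319.7, 207.2], [310, 198, 23, 20, 284]), ([348.7, 221.6], [334, 210, 29, 25, 402]), ([145.8, 395.2], [129, 378, 31, 31, 532])]
top red [([367.7, 213.4], [358, 181, 17, 56, 442]), ([96.1, 229.8], [94, 228, 6, 5, 22]), ([308.4, 244.6], [305, 241, 8, 9, 53])] 
 yel [([205.1, 103.5], [200, 102, 11, 4, 23]), ([156.6, 117.9], [154, 111, 7, 20, 82]), ([213.6, 156.1], [205, 123, 18, 53, 462]), ([178.0, 176.4], [163, 171, 41, 12, 282]), ([113.9, 231.4], [102, 225, 27, 14, 73]), ([255.5, 259.5], [251, 255, 9, 10, 59])] 
 blue [([178.2, 223.5], [172, 205, 14, 38, 231]), ([240.6, 246.8], [235, 234, 12, 26, 237]), ([104.7, 241.0], [102, 239, 6, 5, 26]), ([244.6, 281.0], [239, 267, 12, 29, 267]), ([249.1, 342.1], [230, 332, 39, 21, 249]), ([42.4, 404.5], [0, 368, 89, 76, 6442])] 
 or [([271.4, 242.6], [266, 230, 12, 26, 245]), ([543.4, 256.8], [539, 255, 9, 5, 18]), ([536.8, 270.6], [527, 257, 25, 24, 319]), ([275.8, 276.7], [270, 262, 13, 30, 277])]
```

View pics/topc.png

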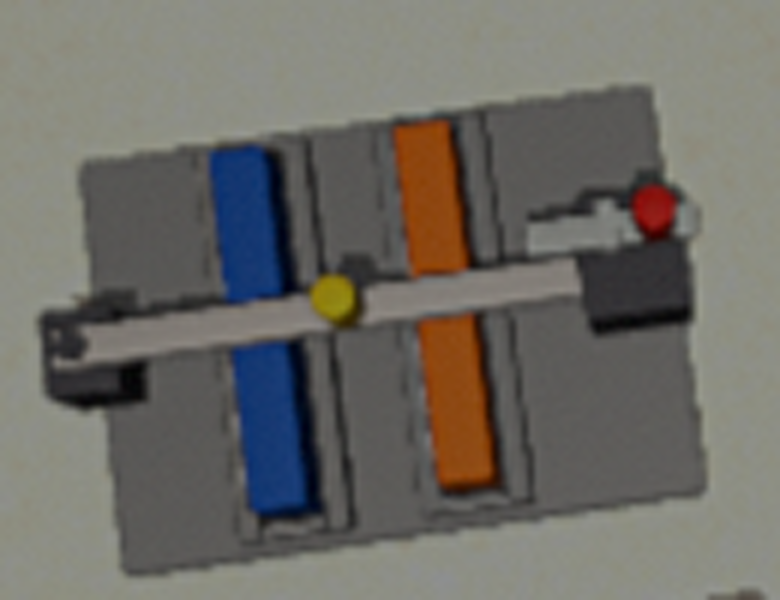

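View pics/topd.png

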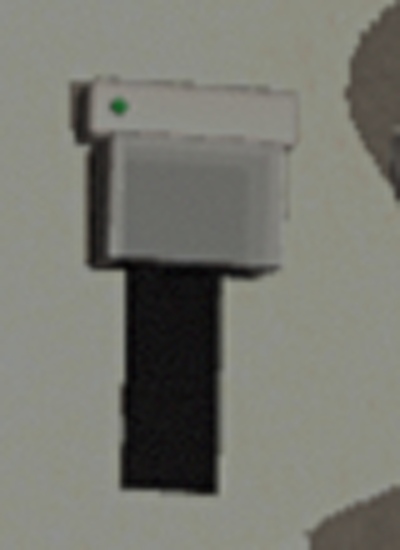

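View pics/scc.png

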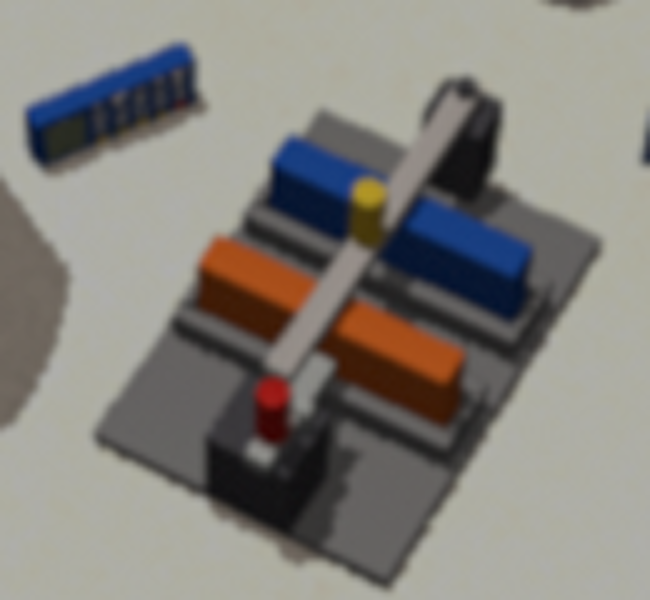

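View pics/scd.png

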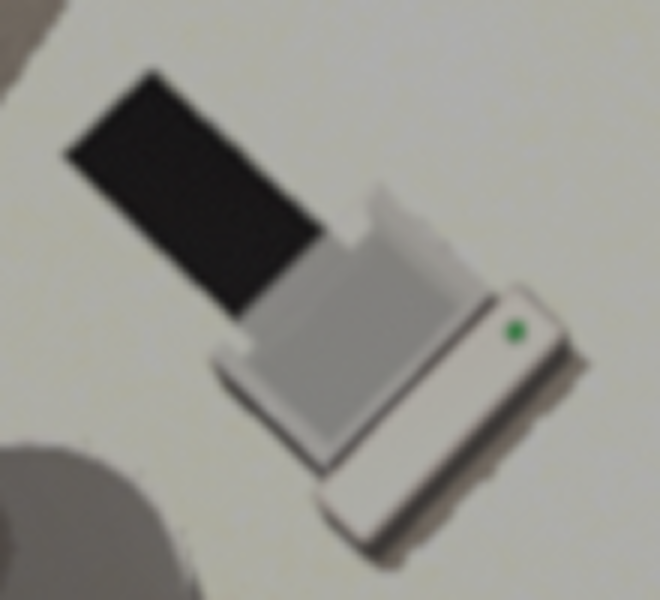

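```bash
python3 - <<'E'
from h import *
np.set_printoptions(precision=4,suppress=True)
def o(p,off,s): return ((np.array(p)+.5)/s-.5+np.array(off))
T=lambda p:o(p,(200,210),6); S=lambda p:o(p,(270,150),5); D=lambda p:o(p,(420,190),5); E=lambda p:o(p,(180,320),6)
def ang(a,b): d=np.array(b)-np.array(a); return np.degrees(np.arctan2(d[1],d[0]))
print("base z12",B:=[plane("top",T(p),.012) for p in [(82,160),(650,88),(705,492),(125,575)]])
for i in range(4): print(np.linalg.norm(B[i]-B[(i+1)%4]),ang(B[i],B[(i+1)%4]))
for nm,Q in(("blue",[(210,150),(268,148),(320,512),(252,515)]),("or",[(394,125),(450,122),(497,485),(440,488)])):
    P=[plane("top",T(p),.074) for p in Q]; print(nm,np.mean(P,0),[np.linalg.norm(P[i]-P[(i+1)%4]) for i in range(4)],ang(P[3],P[0]),ang(P[2],P[1]))
# scene blue top corners
P=[plane("scene",S(p),.074) for p in [(275,158),(293,137),(530,248),(515,272)]];print("blue sc",np.mean(P,0),ang(P[1],P[2]))
P=[plane("scene",S(p),.074) for p in [(202,262),(220,238),(465,350),(445,375)]];print("or sc",np.mean(P,0),ang(P[1],P[2]))
# knob tops
print("yel top",tri(S((369,191)),T((332,294))), "red",tri(S((272,391)),T((653,205))))
print(plane("top",T((332,294)),.13),plane("scene",S((369,191)),.13))
print(plane("top",T((653,205)),.13),plane("scene",S((272,391)),.13))
for nm,Q,f,c in(("top",[(125,490),(217,494),(221,272),(131,268)],D,0),("scene",[(65,153),(152,70),(325,232),(238,317)],E,0)):
    P=[plane(nm,f(p),.006) for p in Q];print(P,[np.linalg.norm(P[i]-P[(i+1)%4]) for i in range(4)],ang(P[0],P[3]),ang(P[1],P[2]),"end mid",(P[0]+P[1])/2)
# end block top corners z43?
for p in [(92,82),(297,92),(294,145),(92,135)]: print("blk",plane("top",D(p),.043))
for p in [(520,285),(570,335),(370,548),(318,495)]: print("blk s",plane("scene",E(p),.043))
E
```

```text
base z12 [array([0.5583, 0.2856, 0.012 ]), array([0.59  , 0.0401, 0.012 ]), array([0.4144, 0.0164, 0.012 ]), array([0.3804, 0.2614, 0.012 ])]
0.2475060706141329 -82.6408434903221
0.1772239407603639 -172.3130034948574
0.2473841881975489 97.90448410110884
0.17957921182959113 7.72515971967803
blue [0.4776 0.1966 0.074 ] [np.float64(0.023727356930846648), np.float64(0.15084996077274235), np.float64(0.02726425460091864), np.float64(0.15059687744316388)] 7.947423460341399 9.28967499652209
or [0.4882 0.1226 0.074 ] [np.float64(0.023037261583767062), np.float64(0.1505884390780517), np.float64(0.022976478366054962), np.float64(0.15047451600045764)] 7.99678752358549 7.969746571995796
blue sc [0.4807 0.2028 0.074 ] 7.8792150577070075
or sc [0.4908 0.1278 0.074 ] 9.187472551856652
yel top (array([0.4854, 0.1617, 0.1334]), np.float64(0.0022256751211570023)) red (array([0.5199, 0.0375, 0.1331]), np.float64(0.001526086027584753))
[0.485  0.1613 0.13  ] [0.4847 0.1647 0.13  ]
[0.5198 0.037  0.13  ] [0.5192 0.0396 0.13  ]
[array([ 0.4238, -0.3141,  0.006 ]), array([ 0.4216, -0.3621,  0.006 ]), array(
[... 169 characters left out ...]
float64(0.11683038584058894)] -4.203529357326565 -4.055181824166383 end mid [ 0.4227 -0.3381  0.006 ]
[array([ 0.4241, -0.358 ,  0.006 ]), array([ 0.4269, -0.311 ,  0.006 ]), array([ 0.5278, -0.3181,  0.006 ]), array([ 0.5244, -0.3644,  0.006 ])] [np.float64(0.04706325941701801), np.float64(0.10117886562582128), np.float64(0.04646874474475457), np.float64(0.10048569449693098)] -3.6919845765780326 -4.029889536069401 end mid [ 0.4255 -0.3345  0.006 ]
blk [ 0.6319 -0.2964  0.043 ]
blk [ 0.6266 -0.4029  0.043 ]
blk [ 0.5986 -0.3997  0.043 ]
blk [ 0.6039 -0.2951  0.043 ]
blk s [ 0.6126 -0.2944  0.043 ]
blk s [ 0.6401 -0.2975  0.043 ]
blk s [ 0.634  -0.4033  0.043 ]
blk s [ 0.6059 -0.4008  0.043 ]
```

The blue things that could be the target are all in the top view:
- Slab in the caddy slot at (243,265): about 150 mm long, measured.
- Small blue bar at (180,224): too short.
- Small blue calculator at (250,340): too short.
- Blue drawers at (45,405): not a calculator.

I choose the one in the caddy. The crop confirms 150 x 24 mm under the gate. The caddy origin is about (0.485, 0.163) with yaw 8°. The dock origin is about (0.519, -0.343) with yaw -4°.

>>> send_rows(deltas="0 0 -20 0 0.3;0 0 -20 0.15 0.6;0 0 0 0.155 0.6;20 -36 0 0 0.6;24 -43 0 0 0.6;24 -43 0 0 0.6;24 -43 0 0 0.6;24 -43 0 0 0.6;24 -43 0 0 0.6;24 -43 0 0 0.6;24 -43 0 0 0.6;24 -43 0 0 0.6;24 -43 0 0 0.6;24 -43 0 0 0.6;24 -43 0 0 0.6;24 -43 0 0 0.6;16 -33 0 0 0.6;0 0 0 0 0.6")

```text
t: 2.35
tool_pos: [0.5195, 0.0395, 0.3336]
orientation: [0.997, 0.072, 0.001, -0.0]
force: [-0.1, 0.3, -0.5]
width: 0.397
```

```bash
cat >> h.py <<'E'
def st():
    s=r.state();q=s['orientation'];R=np.array
    phi=np.arctan2(2*(q[0]*q[1]+q[2]*q[3]),1-2*(q[1]**2+q[2]**2))
    print("t %.2f tcp %s phi %.2fdeg F %s w %.3f"%(s['t'],np.round(s['tool_pos'],4),np.degrees(phi),np.round(s['force'],1),s['width']),"maxtilt",round(float(np.hypot(q[2],q[3])),4))
    return s,phi
CA=np.radians(8.0); CO=np.array([.485,.163]); DA=np.radians(-4.0); DO=np.array([.5189,-.3429])
def fr(O,A,x,y): return O+np.array([np.cos(A)*x-np.sin(A)*y,np.sin(A)*x+np.cos(A)*y])
def to(O,A,p): d=np.asarray(p)[:2]-O; return np.array([np.cos(A)*d[0]+np.sin(A)*d[1],-np.sin(A)*d[0]+np.cos(A)*d[1]])
def go(xy,z=None):
    s,phi=st();d=np.asarray(xy)-s['tool_pos'][:2]
    print("tool dx %.1f dy %.1f dz %.1f mm"%(1e3*(d[0]*np.cos(phi)+d[1]*np.sin(phi)),1e3*(d[0]*np.sin(phi)-d[1]*np.cos(phi)),0 if z is None else 1e3*(s['tool_pos'][2]-z)))
E
python3 - <<'E'
from h import *
go((.5195,.0383),.178)
im=shot("top","t1");crop(im,200,180,360,300,5,"t1c")
im=shot("scene","s1");crop(im,270,120,400,270,5,"s1c")
E
```

```text
t 2.35 tcp [0.5195 0.0395 0.3336] phi 8.22deg F [-0.1  0.3 -0.5] w 0.397 maxtilt 0.0007
tool dx -0.2 dy 1.2 dz 155.6 mm
```

View pics/s1c.png

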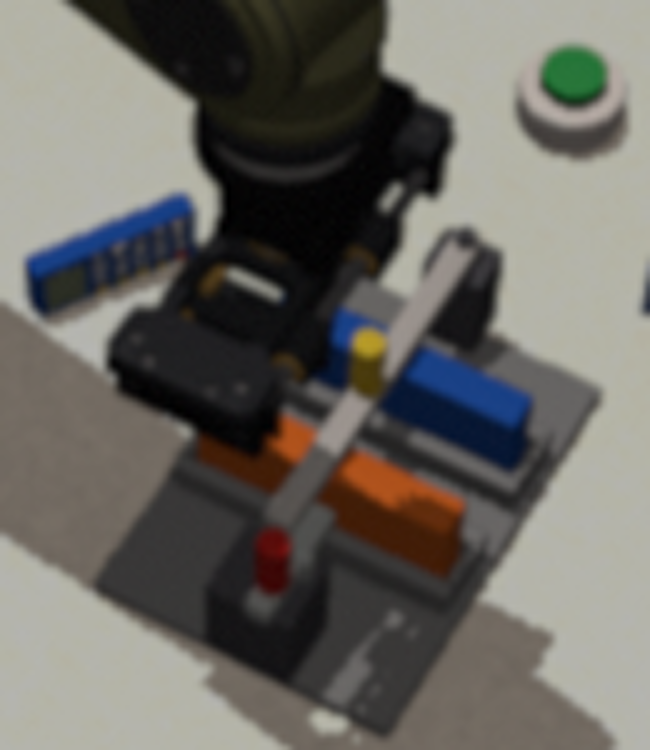

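View pics/t1.png

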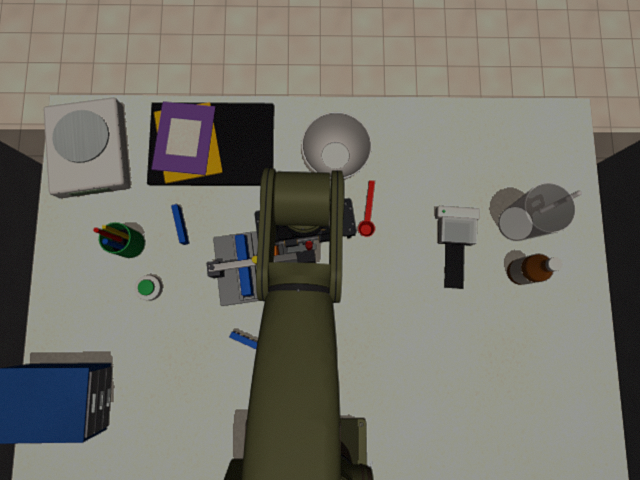

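The hand is over the bolt (red knob at about (324,231) in the scene view), with the jaws along the slide direction. Next I go down to straddle the knob.

>>> send_rows(deltas="0 1 30 0 0.6;0 0 35 0 0.6;0 0 35 0 0.6;0 0 30 0 0.6;0 0 24 0 0.6;0 0 0 0 0.6;0 0 0 0 0.6")

```text
t: 3.32
tool_pos: [0.5198, 0.0359, 0.1797]
orientation: [0.998, 0.069, 0.001, 0.0]
force: [1.6, -0.7, 0.2]
width: 0.398
```

```bash
python3 - <<'E'
from h import *
s,p=st();print(to(CO,CA,s['tool_pos']))
im=shot("scene","s2");crop(im,270,150,400,270,5,"s2c")
im=shot("top","t2");crop(im,230,180,360,300,5,"t2c")
E
```

```text
t 3.33 tcp [0.5198 0.0359 0.1797] phi 7.94deg F [ 1.6 -0.7  0.2] w 0.398 maxtilt 0.001
[ 0.01674153 -0.13067476]
```

View pics/s2c.png

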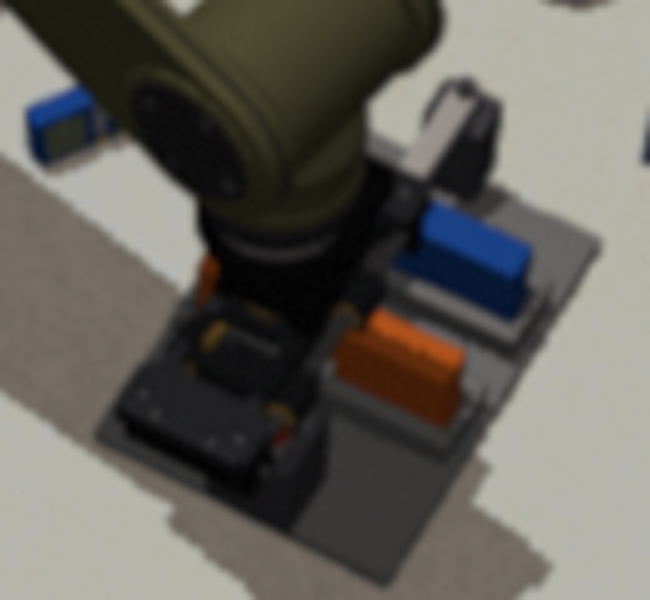

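>>> send_rows(deltas="0 0 0 0 0.77;0 0 0 0 0.77;0 0 0 0 0.77;0 6 0 0 0.77;0 8 0 0 0.77;0 8 0 0 0.77;0 8 0 0 0.77;0 5 0 0 0.77;0 0 0 0 0.77")

```text
t: 4.55
tool_pos: [0.524, 0.0013, 0.1781]
orientation: [0.998, 0.07, -0.0, 0.0]
force: [0.8, -0.1, -0.2]
width: 0.231
```

```bash
python3 - <<'E'
from h import *
s,p=st();print(to(CO,CA,s['tool_pos']))
E
```

```text
t 4.55 tcp [0.524  0.0013 0.1781] phi 7.98deg F [ 0.8 -0.1 -0.2] w 0.231 maxtilt 0.0004
[ 0.01614081 -0.16552179]
```

>>> send_rows(deltas="0 2 0 0 0.77;0 2 0 0 0.77;0 0 0 0 0.77")

```text
t: 4.92
tool_pos: [0.5243, -0.0013, 0.1781]
orientation: [0.998, 0.07, -0.0, -0.001]
force: [-1.4, 4.9, 0.9]
width: 0.23
```

```bash
python3 - <<'E'
from h import *
s,p=st();print(to(CO,CA,s['tool_pos']))
im=shot("scene","s3");crop(im,270,150,400,270,5,"s3c")
E
```

```text
t 4.92 tcp [ 0.5243 -0.0013  0.1781] phi 8.00deg F [-1.4  4.9  0.9] w 0.230 maxtilt 0.0008
[ 0.01608791 -0.16818081]
```

View pics/s3c.png

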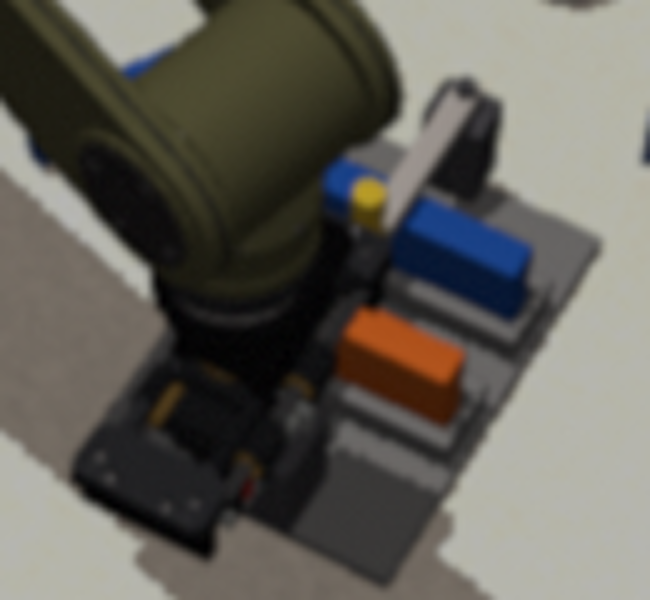

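The knob (about (319,247) in the scene view) has followed, and 5 N of resistance shows it is at its stop. I back off, lift and go to the gate knob's -x side with the fingers shut.

>>> send_rows(deltas="0 -2 0 0 0.7;0 0 -40 0 0.7;0 0 -50 0 0.9;-11 -42 0 0 1;-12 -42 0 0 1;-12 -42 0 0 1;-12 -41 0 0 1;0 0 0 0 1")

```text
t: 5.98
tool_pos: [0.4537, 0.1602, 0.2684]
orientation: [0.997, 0.072, 0.001, 0.001]
force: [-0.5, -0.0, 0.6]
width: 0.007
```

```bash
python3 - <<'E'
from h import *
s,p=st();print(to(CO,CA,s['tool_pos']))
im=shot("scene","s4");crop(im,270,150,400,270,5,"s4c")
b=blobs(im,0,5);print(b,blobs(im,20,32)[:3])
for q in b: print(to(CO,CA,plane("scene",q[0],.115)))
E
```

```text
t 5.97 tcp [0.4537 0.1602 0.2684] phi 8.24deg F [-0.5 -0.   0.6] w 0.007 maxtilt 0.0008
[-0.03135511  0.00160091]
[([316.4, 242.3], [313, 236, 7, 14, 76]), ([318.1, 316.3], [298, 297, 48, 47, 492])] [([434.9, 122.9], [431, 109, 10, 27, 80]), ([343.3, 192.2], [340, 186, 7, 13, 76]), ([458.1, 200.8], [447, 191, 22, 25, 166])]
[ 0.01686032 -0.1640604 ]
[ 0.11768886 -0.32968481]
```

View pics/s4c.png

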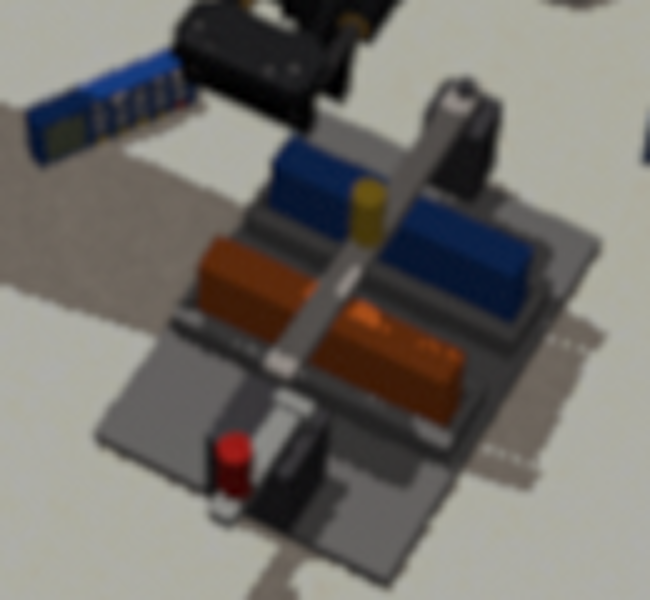

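```bash
python3 - <<'E'
import numpy as np
th=np.arange(0,1.41,.1);p=np.stack([110*np.sin(th)-20*np.cos(th),110*(1-np.cos(th))-20*np.sin(th)],1)
print(p.round(1).tolist());print(np.diff(p,axis=0).round(1).tolist())
E
```

```text
[[-20.0, 0.0], [-8.9, -1.4], [2.3, -1.8], [13.4, -1.0], [24.4, 0.9], [35.2, 3.9], [45.6, 7.9], [55.6, 13.0], [65.0, 19.0], [73.7, 26.0], [81.8, 33.7], [89.0, 42.3], [95.3, 51.5], [100.6, 61.3], [105.0, 71.6]]
[[11.1, -1.4], [11.2, -0.3], [11.1, 0.8], [11.0, 1.9], [10.8, 3.0], [10.4, 4.0], [10.0, 5.1], [9.4, 6.0], [8.8, 6.9], [8.0, 7.8], [7.2, 8.5], [6.3, 9.2], [5.4, 9.8], [4.4, 10.3]]
```

>>> send_rows(deltas="0 1 30 0 1;0 0 30 0 1;0 0 29 0 1;0 0 0 0 1;6 0 0 0 1;6 0 0 0 1;0 0 0 0 1")

```text
t: 6.9
tool_pos: [0.4678, 0.1597, 0.1807]
orientation: [0.998, 0.07, 0.001, -0.0]
force: [-0.1, -0.7, 0.5]
width: 0.006
```

>>> send_rows(deltas="9 1 0 0 1;11 0 0 0 1;11 -1 0 0 1;11 -2 0 0 1;11 -3 0 0 1;10 -4 0 0 1;10 -5 0 0 1;0 0 0 0 1")

```text
t: 7.9
tool_pos: [0.5377, 0.184, 0.1795]
orientation: [0.998, 0.07, 0.0, -0.0]
force: [0.1, -0.2, -0.6]
width: 0.008
```

```bash
python3 - <<'E'
from h import *
s,p=st();print(to(CO,CA,s['tool_pos']))
im=shot("scene","s5");crop(im,270,150,400,270,5,"s5c")
E
```

```text
t 7.90 tcp [0.5377 0.184  0.1795] phi 8.03deg F [ 0.1 -0.2 -0.6] w 0.008 maxtilt 0.0005
[0.0550992  0.01349414]
```

View pics/s5c.png

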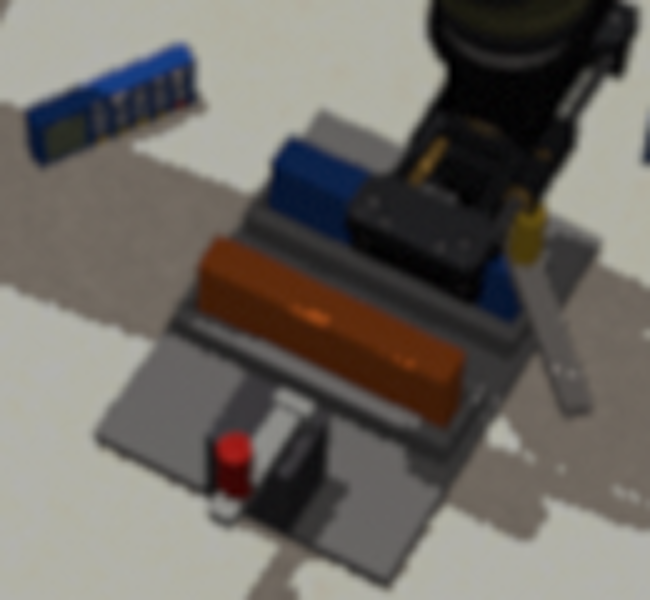

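The gate is following; its knob is now at about (375,197) in the scene view. I carry on round the arc.

>>> send_rows(deltas="9 -6 0 0 1;9 -7 0 0 1;8 -8 0 0 1;7 -8 0 0 1;6 -9 0 0 1;5 -10 0 0 1;3 -8 0 0 1;0 0 0 0 1")

```text
t: 8.95
tool_pos: [0.5756, 0.2464, 0.1793]
orientation: [0.998, 0.07, 0.0, -0.0]
force: [0.2, -0.3, -0.5]
width: 0.007
```

```bash
python3 - <<'E'
from h import *
s,p=st();print(to(CO,CA,s['tool_pos']))
im=shot("scene","s6");crop(im,270,150,420,270,5,"s6c")
for c,q in blobs(im,20,32)[:5]: print(c,to(CO,CA,plane("scene",c,.115)))
E
```

```text
t 8.95 tcp [0.5756 0.2464 0.1793] phi 8.06deg F [ 0.2 -0.3 -0.5] w 0.007 maxtilt 0.0002
[0.10132356 0.06993095]
[434.9, 123.0] [0.10824466 0.33215868]
[458.2, 200.8] [0.2671444  0.12275786]
[523.6, 217.0] [0.42800462 0.15962909]
[458.2, 235.6] [0.30788491 0.02707256]
[513.3, 257.9] [0.44682834 0.03570713]
```

View pics/s6c.png

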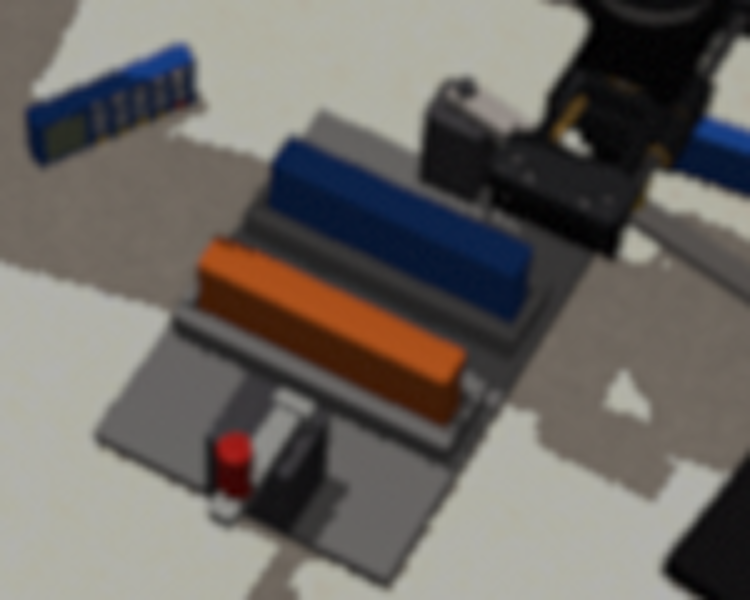

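>>> send_rows(deltas="-1 4 0 0 1;0 0 -40 0 1;0 0 -40 0 1;-25 8 -20 0 0.7;-38 12 0 0 0.55;-38 12 0 0 0.55;0 0 0 0 0.55;0 0 0 0 0.55")

```text
t: 10.0
tool_pos: [0.48, 0.1956, 0.2797]
orientation: [0.998, 0.07, 0.001, -0.0]
force: [0.5, 0.1, -0.4]
width: 0.435
```

```bash
python3 - <<'E'
from h import *
im=shot("scene","s7");crop(im,270,120,420,270,5,"s7c")
for c,q in blobs(im,20,32)[:5]: print(c,to(CO,CA,plane("scene",c,.115)))
go(fr(CO,CA,0,.0375),.115)
E
```

```text
[434.9, 122.9] [0.10809376 0.33249403]
[396.6, 184.8] [0.10955452 0.08899575]
[458.0, 201.0] [0.26694722 0.12193176]
[523.6, 217.0] [0.42800462 0.15962909]
[458.1, 235.5] [0.30755982 0.02721437]
t 10.05 tcp [0.4802 0.1957 0.2796] phi 7.99deg F [-0.3  0.2  0.4] w 0.448 maxtilt 0.0005
tool dx 0.2 dy -4.4 dz 164.6 mm
```

View pics/s7c.png

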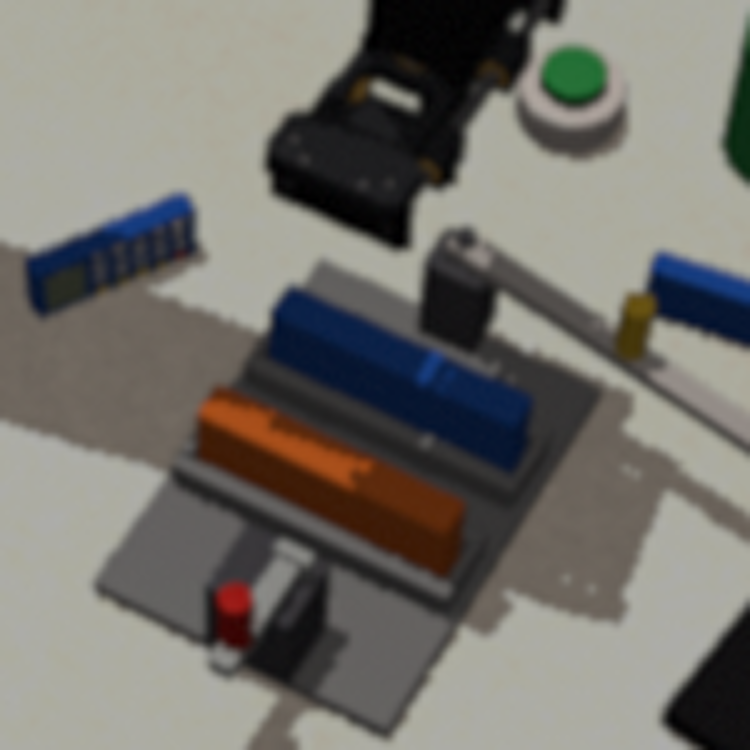

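The gate is open to about 1.38 rad (knob at (397,185)). The blue slab is now free. Next I grasp it at mid-length.

>>> send_rows(deltas="0 -4 30 0 0.55;0 0 40 0 0.55;0 0 40 0 0.55;0 0 30 0 0.55;0 0 14 0 0.55;0 0 8 0 0.55;0 0 0 0 0.55;0 0 0 0 1;0 0 0 0 1;0 0 0 0 1;0 0 0 0 1;0 0 0 0 1")

```text
t: 11.55
tool_pos: [0.4795, 0.1998, 0.1182]
orientation: [0.998, 0.07, 0.001, -0.0]
force: [-1.0, -0.5, 5.5]
width: 0.25
```

```bash
python3 - <<'E'
from h import *
s,p=st();print(to(CO,CA,s['tool_pos']))
im=shot("scene","s8");crop(im,270,120,420,270,5,"s8c")
E
```

```text
t 11.55 tcp [0.4795 0.1998 0.1182] phi 8.01deg F [-1.  -0.5  5.5] w 0.250 maxtilt 0.0007
[-0.00029576  0.03725237]
```

View pics/s8c.png

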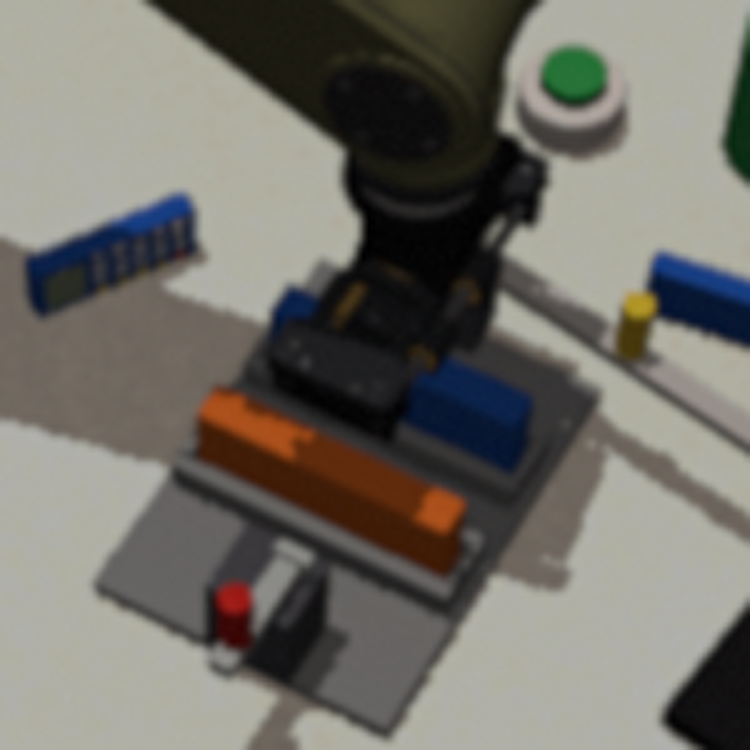

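The jaws stopped at 24 mm, which is the slab's thickness, so it is held. I lift it clear and carry it to the open patch before the dock.

>>> send_rows(deltas="0 0 -10 0 1;0 0 -30 0 1;0 0 -40 0 1;0 0 -40 0 1;0 0 -35 0 1;-8 26 0 0 1;-12 37 0 0 1;-12 37 0 0 1;-12 37 0 0 1;-12 37 0 0 1;-12 37 0 0 1;-12 37 0 0 1;-12 37 0 0 1;-12 37 0 0 1;-6 36 0 0 1;0 0 0 0.105 1;0 0 0 0.105 1;0 0 0 0 1")

```text
t: 13.85
tool_pos: [0.4195, -0.1701, 0.2718]
orientation: [0.999, -0.035, -0.001, -0.0]
force: [0.6, -0.1, -1.5]
width: 0.251
```

```bash
python3 - <<'E'
from h import *
go((.42,-.17),.107)
im=shot("scene","s9");crop(im,150,120,420,400,2.5,"s9c")
im=shot("top","t9")
E
```

```text
t 13.85 tcp [ 0.4195 -0.1701  0.2718] phi -3.97deg F [ 0.6 -0.1 -1.5] w 0.251 maxtilt 0.0006
tool dx 0.5 dy -0.1 dz 164.8 mm
```

View pics/s9c.png

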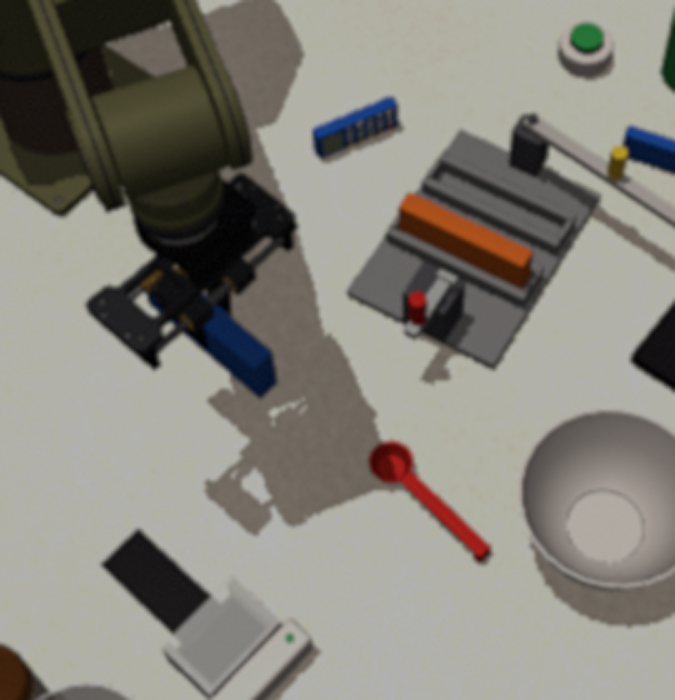

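View pics/t9.png

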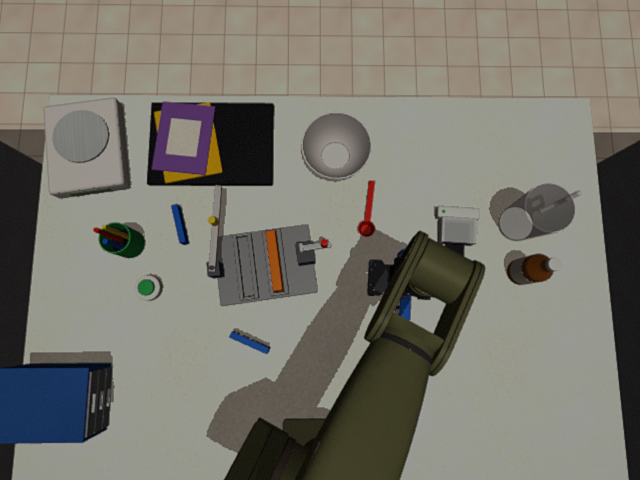

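>>> send_rows(deltas="0 0 40 0 1;0 0 40 0 1;0 0 40 0 1;0 0 25 0 1;0 0 10 0 1;0 0 4 0 1;0 0 2 0 1;0 0 0 0 1")

```text
t: 14.95
tool_pos: [0.4205, -0.1704, 0.1122]
orientation: [0.999, -0.035, 0.001, 0.0]
force: [1.3, 0.3, -2.2]
width: 0.251
```

>>> send_rows(deltas="0 0 2 0 1;0 0 2 0 1;0 0 1 0 1;0 0 0 0 1")

```text
t: 15.45
tool_pos: [0.42, -0.1702, 0.1062]
orientation: [0.999, -0.035, -0.0, -0.0]
force: [-0.6, 0.4, -1.7]
width: 0.252
```

>>> send_rows(deltas="0 0 1 0 1;0 0 0 0 1")

```text
t: 15.7
tool_pos: [0.4201, -0.1702, 0.1062]
orientation: [0.999, -0.035, -0.0, -0.0]
force: [-2.5, 1.0, 5.5]
width: 0.25
```

>>> send_rows(deltas="0 0 0 0 0.7;0 0 0 0 0.6;0 0 0 0 0.5;0 0 0 0 0.5;0 0 -10 0 0.5;0 0 -30 0 0.5;0 0 -40 0 0.5;0 0 -20 0 0.5;0 0 0 0 0.5")

```text
t: 16.82
tool_pos: [0.4211, -0.1707, 0.2079]
orientation: [0.999, -0.035, 0.002, 0.001]
force: [-0.9, 0.0, -0.2]
width: 0.499
```

```bash
python3 - <<'E'
from h import *
st()
im=shot("scene","s10");crop(im,150,180,320,350,4,"s10c")
E
```

```text
t 16.82 tcp [ 0.4211 -0.1707  0.2079] phi -4.02deg F [-0.9  0.  -0.2] w 0.499 maxtilt 0.0026
```

View pics/s10c.png

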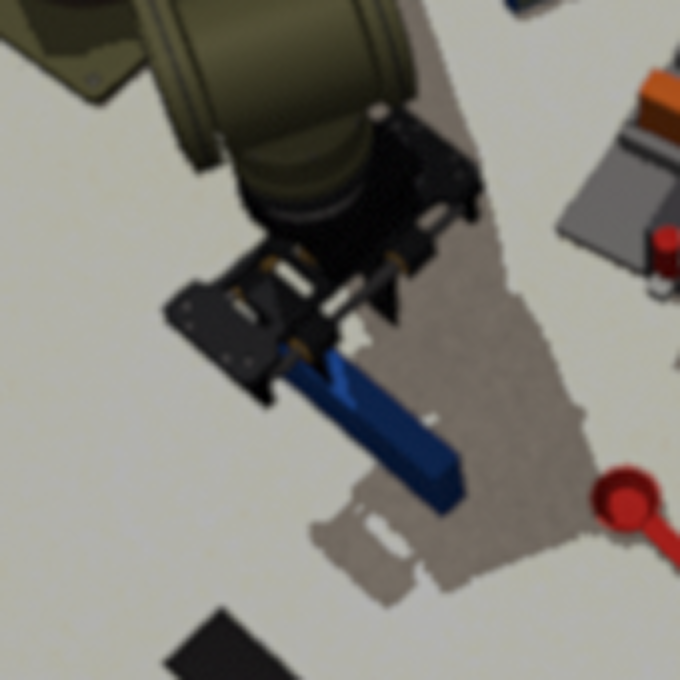

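The slab stands free (top edge about (245,290) in the scene view). Now I go to its face side with the fingers shut and push near the top towards its back.

>>> send_rows(deltas="0 -25 0 0 1;0 -25 0 0 1;0 0 0 0 1;0 0 30 0 1;0 0 30 0 1;0 0 17 0 1;0 0 0 0 1;0 10 0 0 1;0 6 0 0 1;0 6 0 0 1;0 5 0 0 1;0 0 0 0 1")

```text
t: 18.38
tool_pos: [0.4216, -0.1476, 0.1284]
orientation: [0.999, -0.035, 0.0, 0.0]
force: [-0.7, -0.3, 0.6]
width: 0.007
```

```bash
python3 - <<'E'
from h import *
st()
im=shot("scene","s11");crop(im,150,180,320,350,4,"s11c")
E
```

```text
t 18.38 tcp [ 0.4216 -0.1476  0.1284] phi -4.06deg F [-0.7 -0.3  0.6] w 0.007 maxtilt 0.0001
```

View pics/s11c.png

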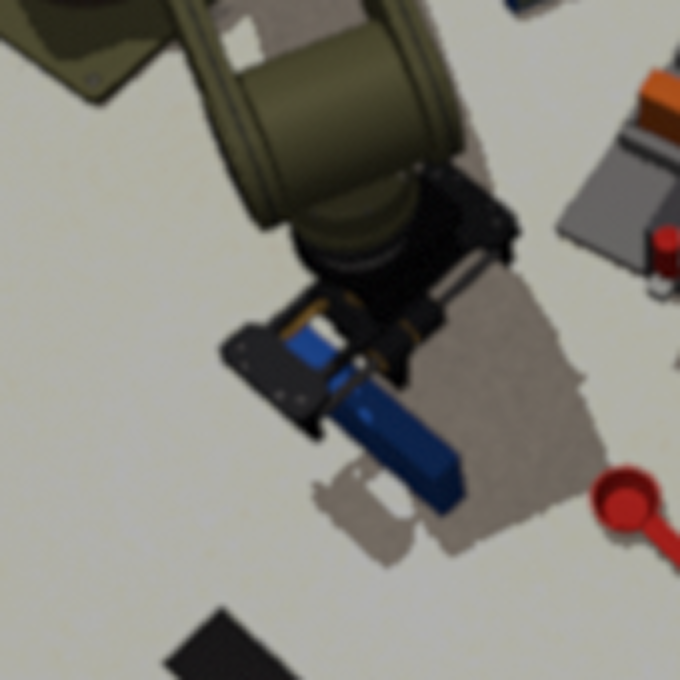

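>>> send_rows(deltas="0 4 0 0 1;0 4 0 0 1;0 4 0 0 1;0 4 0 0 1;0 4 0 0 1;0 0 0 0 1")

```text
t: 19.18
tool_pos: [0.4201, -0.1674, 0.1282]
orientation: [0.999, -0.035, -0.0, 0.0]
force: [-0.3, -0.4, 0.1]
width: 0.003
```

```bash
python3 - <<'E'
from h import *
st()
im=shot("scene","s12");crop(im,150,180,320,350,4,"s12c")
E
```

```text
t 19.18 tcp [ 0.4201 -0.1674  0.1282] phi -4.05deg F [-0.3 -0.4  0.1] w 0.003 maxtilt 0.0
```

View pics/s12c.png

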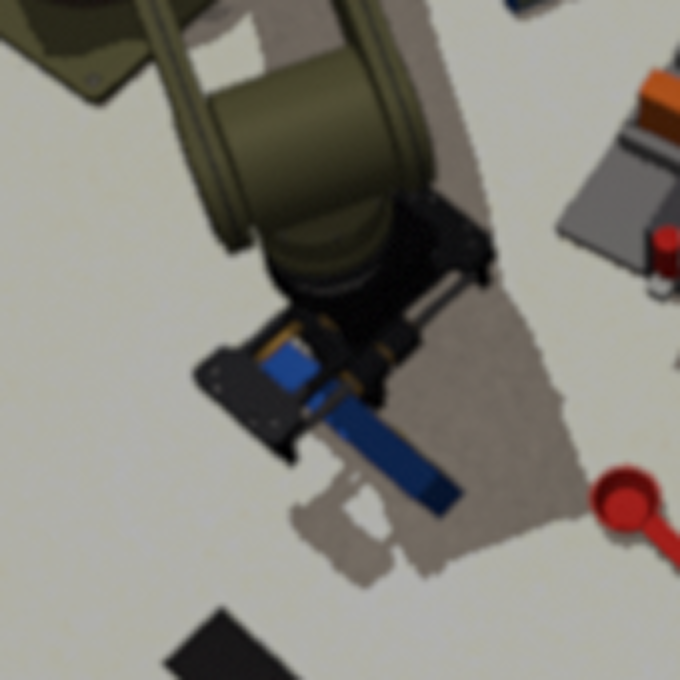

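It is tilting about its lower edge and not sliding, so I go on.

>>> send_rows(deltas="0 4 0 0 1;0 4 0 0 1;0 4 0 0 1;0 4 0 0 1;0 0 0 0 1;0 0 0 0 1;0 0 0 0 1")

```text
t: 20.1
tool_pos: [0.419, -0.183, 0.1282]
orientation: [0.999, -0.035, -0.0, -0.0]
force: [0.1, -0.3, 1.2]
width: 0.006
```

```bash
python3 - <<'E'
from h import *
st()
im=shot("scene","s13");crop(im,150,180,320,350,4,"s13c")
E
```

```text
t 20.10 tcp [ 0.419  -0.183   0.1282] phi -4.01deg F [ 0.1 -0.3  1.2] w 0.006 maxtilt 0.0001
```

View pics/s13c.png

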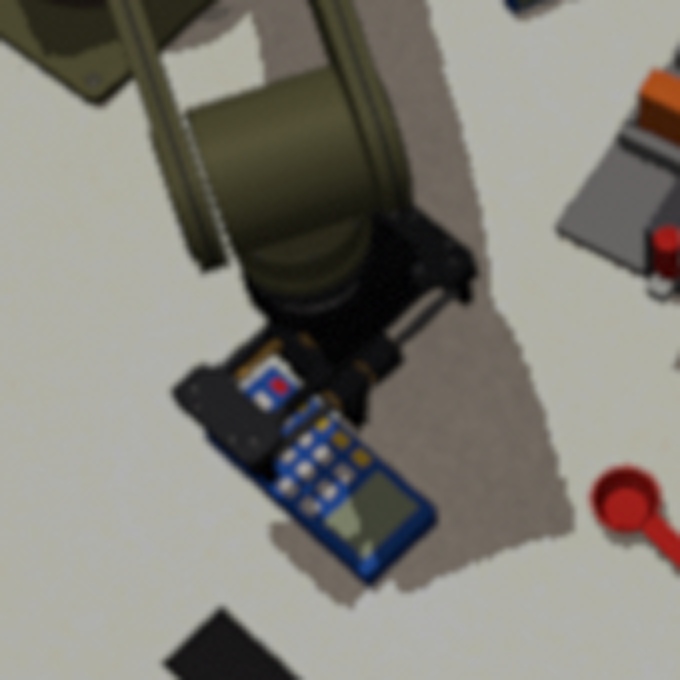

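It fell onto its back, face up. I rise aside to measure it.

>>> send_rows(deltas="0 0 -30 0 0.3;0 -30 -40 0 0.05;0 -50 -30 0 0;0 -50 0 0 0;0 0 0 0 0")

```text
t: 20.78
tool_pos: [0.4282, -0.051, 0.2288]
orientation: [0.999, -0.032, 0.001, -0.0]
force: [0.3, 0.2, 0.7]
width: 0.474
```

```bash
python3 - <<'E'
from h import *
st()
im=shot("scene","s14");crop(im,170,230,300,340,6,"s14c")
im=shot("top","t14");crop(im,350,200,510,320,5,"t14c")
E
```

```text
t 20.77 tcp [ 0.4282 -0.051   0.2288] phi -3.72deg F [0.3 0.2 0.7] w 0.474 maxtilt 0.0006
```

View pics/s14c.png

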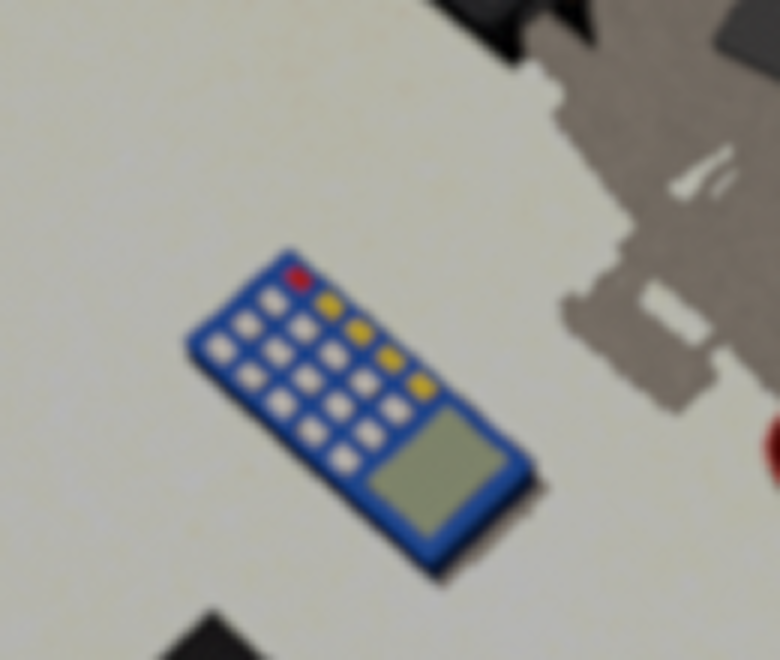

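View pics/t14c.png

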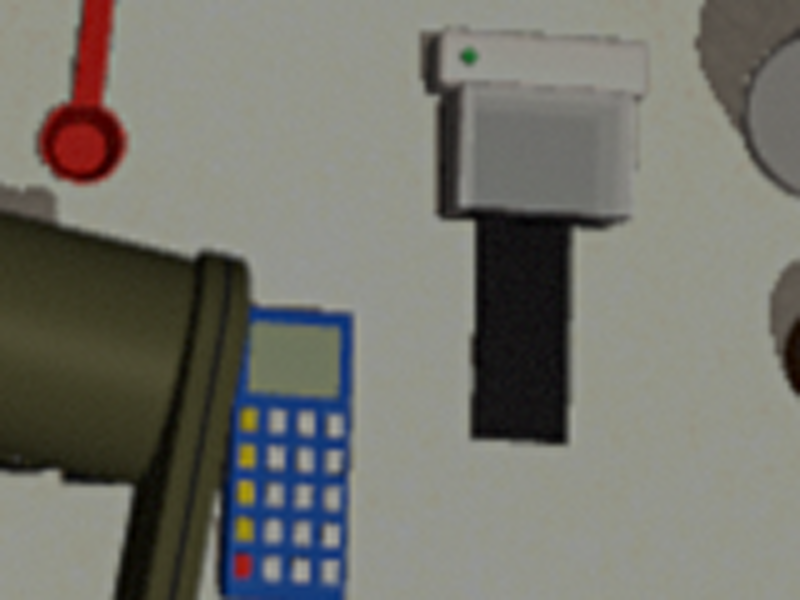

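```bash
python3 - <<'E'
from h import *
np.set_printoptions(precision=4,suppress=True)
E=lambda p:(np.array(p)+.5)/6-.5+np.array((170,230));T=lambda p:(np.array(p)+.5)/5-.5+np.array((350,200))
P=[plane("scene",E(p),.024) for p in [(288,250),(188,342),(432,560),(535,467)]]
a=np.degrees(np.arctan2(*((P[2]+P[3]-P[0]-P[1])[:2][::-1])))
print(P,np.mean(P,0),a,[np.linalg.norm(P[i]-P[(i+1)%4]) for i in range(4)])
print([plane("top",T(p),.024) for p in [(353,315),(348,600),(250,306)]])
go(np.mean(P,0)[:2])
E
```

```text
[array([ 0.347 , -0.1772,  0.024 ]), array([ 0.3439, -0.2345,  0.024 ]), array([ 0.489 , -0.2442,  0.024 ]), array([ 0.4948, -0.1879,  0.024 ])] [ 0.4187 -0.211   0.024 ] -3.986217899522756 [np.float64(0.05737074650361272), np.float64(0.14538345324963603), np.float64(0.05655752854246179), np.float64(0.14815518305407194)]
[array([ 0.487 , -0.2489,  0.024 ]), array([ 0.3425, -0.2409,  0.024 ]), array([ 0.4918, -0.1958,  0.024 ])]
t 20.88 tcp [ 0.4281 -0.0532  0.2281] phi -3.93deg F [ 0.6  0.1 -0. ] w 0.554 maxtilt 0.0002
tool dx 1.4 dy 158.1 dz 0.0 mm
```

Resting on its back at about (0.419, -0.213), yaw -4°. The scene view and the fall geometry agree, and the top view lies within 5 mm. Now I grip it across its width, 20 mm behind centre.

>>> send_rows(deltas="-5 40 0 0 0;-5 40 0 0 0;-5 40 0 0 0;-4 40 0 0 0;0 0 0 0 0;0 0 0 0 0")

```text
t: 21.62
tool_pos: [0.3975, -0.2122, 0.2277]
orientation: [0.999, -0.036, -0.001, -0.0]
force: [0.4, -0.1, -0.9]
width: 1.0
```

```bash
python3 - <<'E'
from h import *
go((.399,-.2116),.084)
E
```

```text
t 21.62 tcp [ 0.3975 -0.2122  0.2277] phi -4.13deg F [ 0.4 -0.1 -0.9] w 1.000 maxtilt 0.0007
tool dx 1.5 dy -0.7 dz 143.7 mm
```

>>> send_rows(deltas="1 0 40 0 0;0 0 40 0 0;0 0 35 0 0;0 0 20 0 0;0 0 8 0 0;0 0 0 0 0;0 0 0 0 0.3;0 0 0 0 1;0 0 0 0 1;0 0 0 0 1;0 0 0 0 1")

```text
t: 23.0
tool_pos: [0.3991, -0.212, 0.0856]
orientation: [0.999, -0.035, 0.0, 0.0]
force: [-0.5, 0.0, 1.7]
width: 0.65
```

```bash
python3 - <<'E'
from h import *
st()
im=shot("scene","s15");crop(im,150,200,320,350,4,"s15c")
E
```

```text
t 23.00 tcp [ 0.3991 -0.212   0.0856] phi -4.03deg F [-0.5  0.   1.7] w 0.650 maxtilt 0.0003
```

View pics/s15c.png

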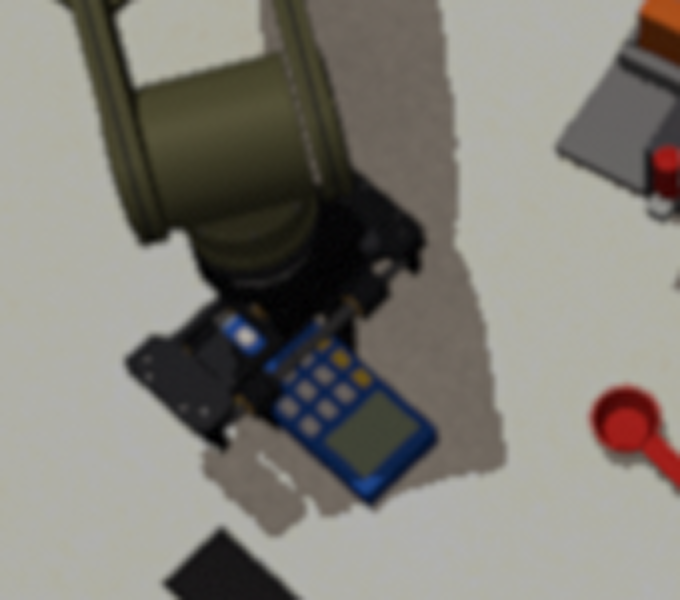

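>>> send_rows(deltas="0 0 -10 0 1;0 0 -15 0 1;0 0 -15 0 1;8 24 0 0 1;9 25 0 0 1;9 25 0 0 1;9 25 0 0 1;9 23 0 0 1;0 0 0 0 1;0 0 0 0 1")

```text
t: 24.3
tool_pos: [0.4341, -0.3361, 0.1255]
orientation: [0.999, -0.035, -0.0, -0.0]
force: [0.4, 1.4, -1.0]
width: 0.647
```

```bash
python3 - <<'E'
from h import *
go((.4341,-.337),.0925)
im=shot("scene","s16");crop(im,150,280,320,430,4,"s16c")
im=shot("top","t16");crop(im,400,190,520,330,5,"t16c")
E
```

```text
t 24.30 tcp [ 0.4341 -0.3361  0.1255] phi -4.02deg F [ 0.4  1.4 -1. ] w 0.647 maxtilt 0.0003
tool dx 0.0 dy 1.0 dz 33.0 mm
```

View pics/s16c.png

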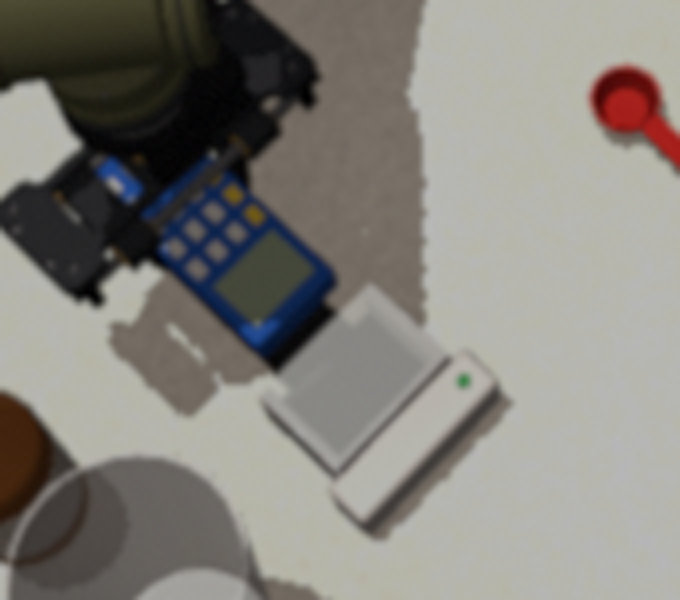

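View pics/t16c.png

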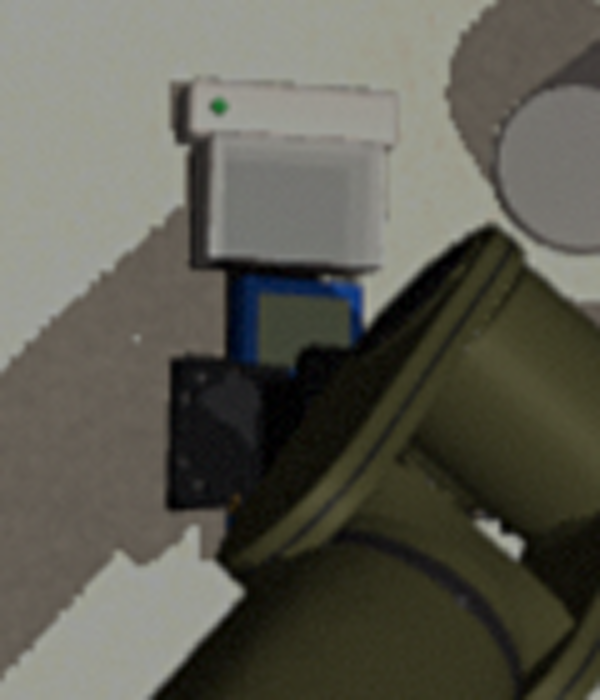

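```bash
python3 - <<'E'
from h import *
im=cv2.imread("pics/scene0.png");crop(im,90,350,230,480,5,"oil");im=cv2.imread("pics/top0.png");crop(im,480,170,600,300,5,"oilt")
E
```

```text
(no output)
```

View pics/oil.png

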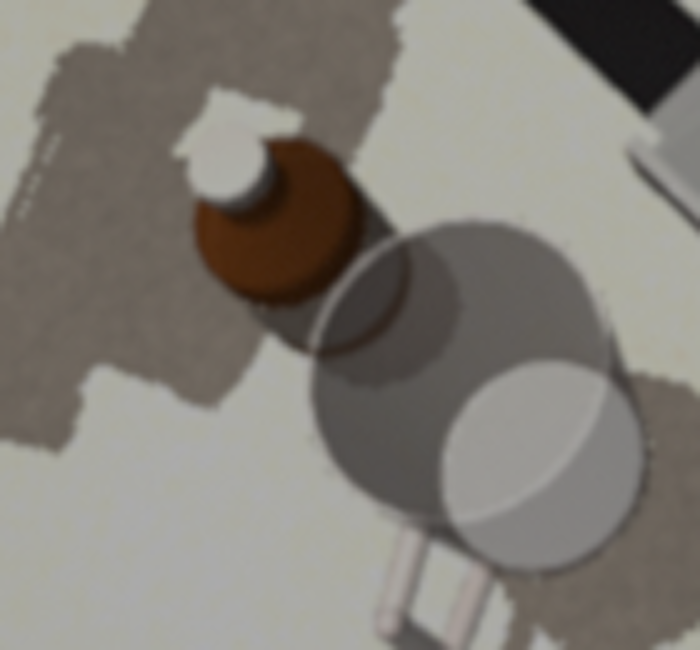

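View pics/oilt.png

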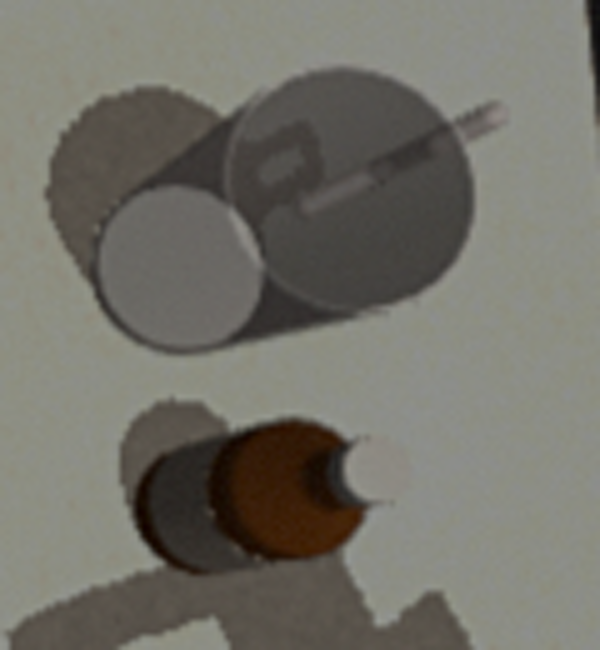

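```bash
python3 - <<'E'
from h import *
o=plane("top",(520.6,270.6),0);j=plane("top",(515.9,223.4),0.003);print(o,j,to(DO,DA,o),to(DO,DA,j))
E
```

```text
[ 0.46807382 -0.51907548  0.        ] [ 0.59407006 -0.51428444  0.003     ] [-0.03841299 -0.17929178] [ 0.08694212 -0.16572336]
```

The bottle is 55 mm clear of the gripper's path and the jug about 15 mm or more. The calculator is in line with the tongue, so I lower it onto it and let it settle.

>>> send_rows(deltas="0 1 15 0 1;0 0 12 0 1;0 0 4 0 1;0 0 1 0 1;0 0 1 0 1;0 0 0 0 1")

```text
t: 25.15
tool_pos: [0.4344, -0.3377, 0.0926]
orientation: [0.999, -0.035, 0.0, 0.0]
force: [-0.7, -0.4, -0.8]
width: 0.649
```

>>> send_rows(deltas="0 0 1 0 1;0 0 0 0 1;0 0 0 0 0.6;0 0 0 0 0.2;0 0 0 0 0.2;0 0 0 0 0.2")

```text
t: 25.9
tool_pos: [0.4343, -0.3376, 0.0913]
orientation: [0.999, -0.035, 0.0, 0.0]
force: [-0.7, -0.2, 0.7]
width: 0.8
```

```bash
python3 - <<'E'
from h import *
st()
im=shot("scene","s17");crop(im,150,280,320,430,4,"s17c")
im=shot("top","t17");crop(im,400,190,520,330,5,"t17c")
E
```

```text
t 25.90 tcp [ 0.4343 -0.3376  0.0913] phi -4.02deg F [-0.7 -0.2  0.7] w 0.800 maxtilt 0.0
```

View pics/s17c.png

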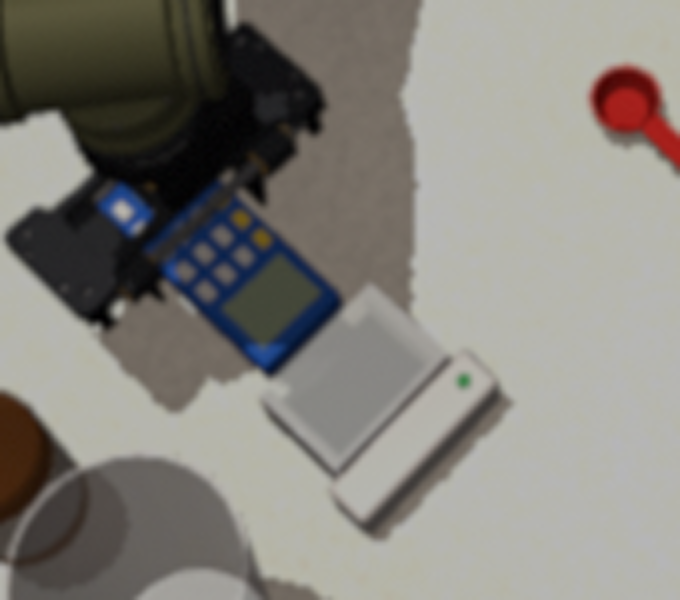

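View pics/t17c.png

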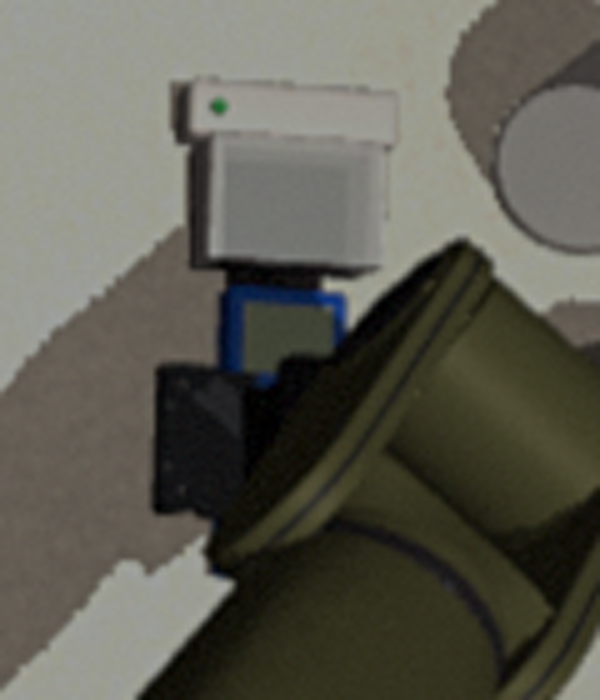

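```bash
python3 - <<'E'
from h import *
np.set_printoptions(precision=4,suppress=True)
T=lambda p:(np.array(p)+.5)/5-.5+np.array((400,190));E=lambda p:(np.array(p)+.5)/4-.5+np.array((150,280))
for p,z in [((225,287),.03),((346,293),.03),((228,274),.006),((323,278),.006),((210,136),.043),((387,146),.043)]: print("top",p,to(DO,DA,plane("top",T(p),z)))
for p,z in [((340,300),.03),((268,368),.03),((370,285),.043),((265,392),.043)]: print("sc",p,to(DO,DA,plane("scene",E(p),z)))
E
```

```text
top (225, 287) [0.0056 0.0311]
top (346, 293) [ 0.0067 -0.0316]
top (228, 274) [0.0167 0.0232]
top (323, 278) [ 0.018  -0.0271]
top (210, 136) [0.0815 0.0443]
top (387, 146) [ 0.0827 -0.0475]
sc (340, 300) [0.0105 0.0291]
sc (268, 368) [ 0.0093 -0.0268]
sc (370, 285) [0.0214 0.0449]
sc (265, 392) [ 0.0228 -0.0389]
```

Calculator is flat on the tongue, with its middle within 2 mm of the dock line. I re-grip it and slide it in.

>>> send_rows(deltas="0 0 0 0 1;0 0 0 0 1;0 0 0 0 1;0 0 0 0 1;5 0 0 0 1;7 0 0 0 1;8 0 0 0 1;0 0 0 0 1")

```text
t: 27.0
tool_pos: [0.4552, -0.339, 0.0913]
orientation: [0.999, -0.035, 0.001, 0.0]
force: [1.3, -0.5, -0.1]
width: 0.654
```

>>> send_rows(deltas="8 0 0 0 1;8 0 0 0 1;8 0 0 0 1;8 0 0 0 1;6 0 0 0 1;0 0 0 0 1")

```text
t: 27.75
tool_pos: [0.493, -0.3417, 0.0912]
orientation: [0.999, -0.035, 0.001, 0.0]
force: [1.6, -0.7, -0.3]
width: 0.651
```

```bash
python3 - <<'E'
from h import *
go(fr(DO,DA,-.018,0))
im=shot("scene","s18");crop(im,150,280,320,430,4,"s18c")
im=shot("top","t18");crop(im,400,190,520,330,5,"t18c")
E
```

```text
t 27.75 tcp [ 0.493  -0.3417  0.0912] phi -4.02deg F [ 1.6 -0.7 -0.3] w 0.651 maxtilt 0.0008
tool dx 7.9 dy -0.6 dz 0.0 mm
```

View pics/s18c.png

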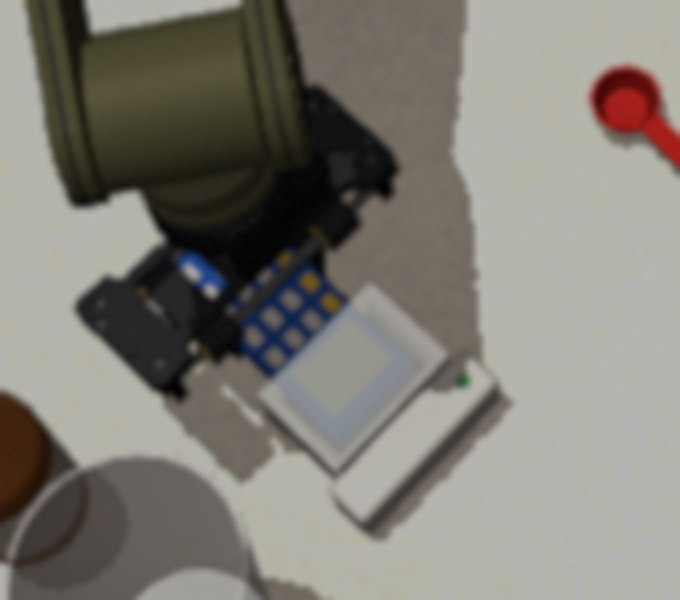

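View pics/t18c.png

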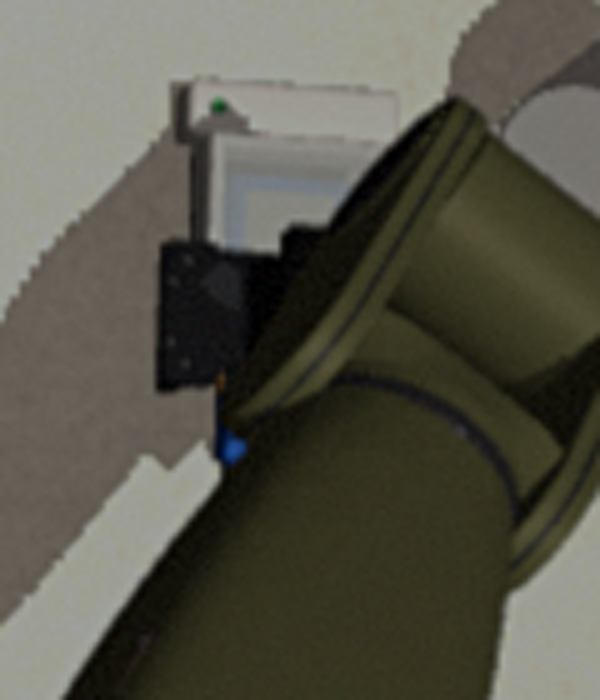

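It went under the roof. I creep forward until the back wall is felt.

>>> send_rows(deltas="3 0 0 0 1;3 0 0 0 1;1 0 0 0 1;0 0 0 0 1")

```text
t: 28.35
tool_pos: [0.4992, -0.3421, 0.0913]
orientation: [0.999, -0.035, 0.0, 0.0]
force: [-0.6, -0.1, 0.1]
width: 0.651
```

>>> send_rows(deltas="1 0 0 0 1;1 0 0 0 1;0 0 0 0 1")

```text
t: 28.72
tool_pos: [0.5012, -0.3423, 0.0913]
orientation: [0.999, -0.035, 0.0, 0.0]
force: [-1.7, 0.4, 1.5]
width: 0.65
```

>>> send_rows(deltas="1 0 0 0 1;1 0 0 0 1;0 0 0 0 1")

```text
t: 29.1
tool_pos: [0.5033, -0.3424, 0.0913]
orientation: [0.999, -0.035, 0.0, 0.0]
force: [-1.3, 0.5, 0.5]
width: 0.65
```

>>> send_rows(deltas="1 0 0 0 1;1 0 0 0 1;0 0 0 0 1")

```text
t: 29.48
tool_pos: [0.5047, -0.3425, 0.0913]
orientation: [0.999, -0.035, -0.001, -0.0]
force: [-5.7, 0.8, 3.3]
width: 0.648
```

5.7 N is building up, so the back wall is reached. I let go and rise.

>>> send_rows(deltas="0 0 0 0 0.8;0 0 0 0 0.4;0 0 0 0 0.1;0 0 0 0 0.1;0 0 -10 0 0.1;0 0 -40 0 0.1;0 0 -50 0 0;0 0 -50 0 0;-40 -40 0 0 0;-40 -40 0 0 0;-20 -40 0 0 0;0 -40 0 0 0;0 -40 0 0 0;0 0 0 0 0")

```text
t: 31.22
tool_pos: [0.4195, -0.1342, 0.2421]
orientation: [0.999, -0.033, 0.001, 0.0]
force: [1.0, -0.2, -0.5]
width: 1.0
```

```bash
python3 - <<'E'
from h import *
st()
im=shot("scene","s19");crop(im,150,280,320,430,4,"s19c")
im=shot("top","t19");crop(im,400,190,520,330,5,"t19c")
E
```

```text
t 31.23 tcp [ 0.4195 -0.1342  0.2421] phi -3.81deg F [ 1.  -0.2 -0.5] w 1.000 maxtilt 0.0009
```

View pics/s19c.png

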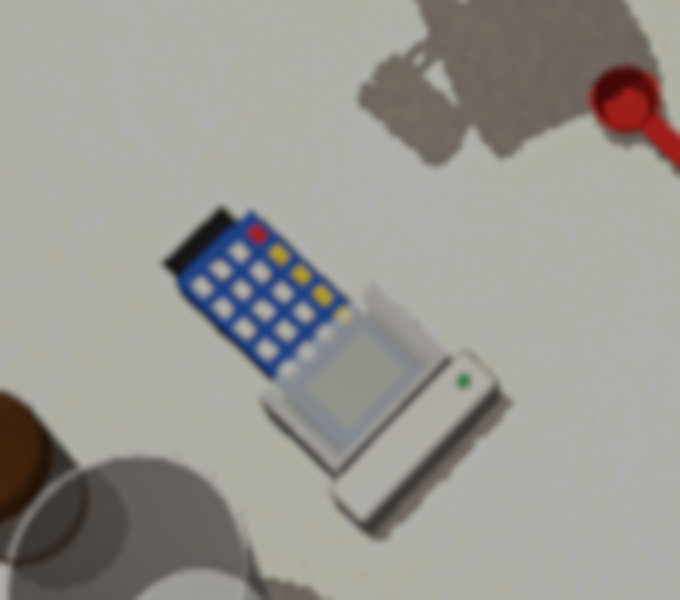

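View pics/t19c.png

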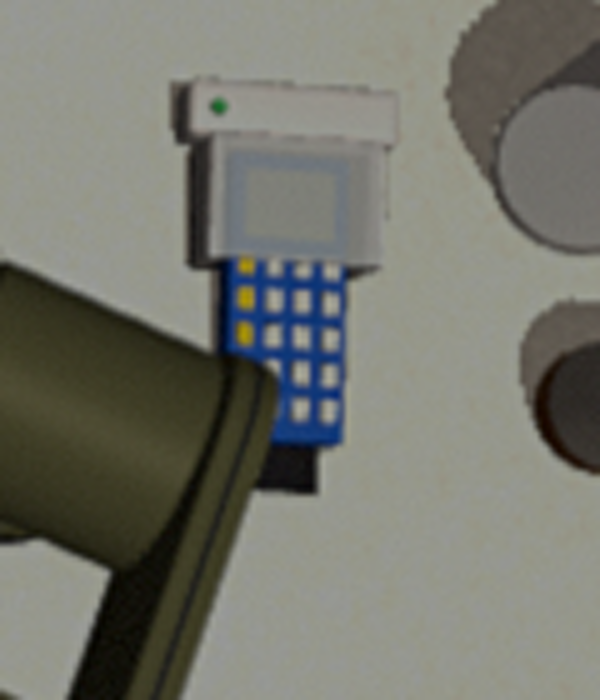

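View pics/t19.png

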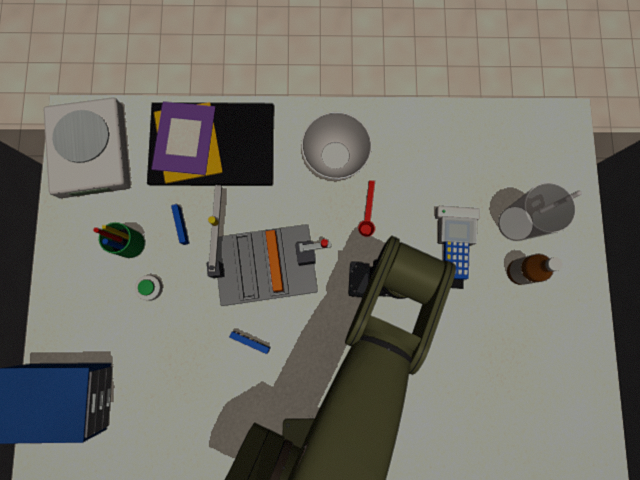

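```bash
python3 - <<'E'
from h import *
np.set_printoptions(precision=4,suppress=True)
T=lambda p:(np.array(p)+.5)/5-.5+np.array((400,190));E=lambda p:(np.array(p)+.5)/4-.5+np.array((150,280))
for p,z in [((342,446),.03),((345,268),.03),((222,268),.03),((317,494),.006)]: print("top",p,to(DO,DA,plane("top",T(p),z)))
for p,z in [((252,212),.03),((178,280),.03),((223,207),.006),((164,264),.006),((352,300),.03),((272,378),.03)]: print("sc",p,to(DO,DA,plane("scene",E(p),z)))
E
```

```text
top (342, 446) [-0.0724 -0.0308]
top (345, 268) [ 0.0198 -0.0309]
top (222, 268) [0.0154 0.0329]
top (317, 494) [-0.0957 -0.0259]
sc (252, 212) [-0.0678  0.0316]
sc (178, 280) [-0.0687 -0.0261]
sc (223, 207) [-0.0929  0.0259]
sc (164, 264) [-0.0921 -0.0222]
sc (352, 300) [0.0157 0.0338]
sc (272, 378) [ 0.0153 -0.0292]
```

Trailing edge lies at dock x ≈ -71 mm and the middle is at y ≈ +1 mm, so it is home. The arm is clear, so I hand in.

```bash
python3 - <<'E'
from workcell import r
print(r.close_job())
E
```

```text
the job is handed in; nothing more can be done
None
```

I finished the whole job at about 31 s of the 67 s allowed and handed it in; no verdict was reported.

- **Bolt:** I slid it back until it met about 5 N of resistance. The knob measured roughly 36–38 mm back from its shut position.
- **Gate:** I swung it open to about 1.38 rad and left it there.
- **Blue calculator:** I lifted it out, stood it on the table and tipped it onto its back, face up and let go. I then gripped it across its width, set it on the dock tongue and let go once more. After that I slid it in until it pressed the back wall at 5.7 N, and released it.

**Last checks:** The calculator's trailing edge is at dock x ≈ -71 mm, which puts its centre at about +4 mm, the home position. It sits about 1 mm off the middle line and in line with the dock by eye. In the last pictures the gate and bolt are still open, and the orange calculator and the bystanders look unmoved. I judged those by eye and did not measure them.

**Disagreements:** The two cameras differ by 3–5 mm at single points, so I averaged them. No check failed.

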